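# Set the bar cart's lighting switches

### The job

On the little lighting switch box on the bar cart, set the three slide switches to the evening pattern: round ball knob on, crossways bar off, lengthways fin on. On is the end of the slot next to the small glass domes; push each switch that stands wrong over to its proper end, and never switch off the fin, which is already on.

Things in the scene. Friction and masses are not known exactly. Their poses are not given: they have to be found in the camera images.
- box: Dark wooden switch box fixed on the cart top, 130 mm (x) by 170 mm (y), 22 mm high, three slot plates 50 mm apart along y, their tops 25 mm above the cart top. Origin: centre of its underside (z = 0). +x runs along the slots to the on end, where three glass domes (12 mm wide, 4 mm high) stand at x = +54 mm; it points away from the robot, turned up to 26 degrees.
- ball: Brass slide switch, ball knob 18 mm across on a 7 mm stem; ball centre 19 mm, top 28 mm above its origin. Starts within 5 mm of the off end. Origin: centre of its foot, 25 mm above the cart top; axes as the box's. It slides along box x against 1.5 N of friction, stays where left, hard stops at box x = +15 mm (on) and -15 mm (off). Its place in the row (box y -50, 0 or +50 mm) varies.
- crossbar: Brass slide switch, upright bar across its slot: 8 mm (x), 24 mm (y), 28 mm high. Starts within 5 mm of the on end. Origin: centre of its foot, 25 mm above the cart top; axes as the box's. It slides along box x against 1.5 N of friction, stays where left, hard stops at box x = +15 mm (on) and -15 mm (off). Its place in the row (box y -50, 0 or +50 mm) varies.
- fin: Brass slide switch, upright fin along its slot: 24 mm (x), 8 mm (y), 28 mm high. Starts within 5 mm of the on end. Origin: centre of its foot, 25 mm above the cart top; axes as the box's. It slides along box x against 1.5 N of friction, stays where left, hard stops at box x = +15 mm (on) and -15 mm (off). Its place in the row (box y -50, 0 or +50 mm) varies.
Mind the look-alikes: they are no part of the job. What is meant by the box is not pink, red or yellow, and is the larger of those in its own colour.

How it is judged:
At the end, for the whole second after the job is handed in: The ball and the fin each stand within 8 mm of the on end (towards the glass domes), the crossbar within 8 mm of the off end, all three at rest (x of each of ball, fin in the frame of box above 0.007 m and x of crossbar in the frame of box below -0.007 m and linear speed of each of ball, crossbar, fin below 0.01 m/s); the robot touches nothing.
It fails at once if the fin is switched off (pushed past the middle of its slot) (x of fin in the frame of box below 0 m).
It also fails if it takes over 35 s, if anything falls off the work surface, if the arm or the gripper's body presses on something with over 40 N, if the wrist force passes 120 N, or if a joint passes its speed limit or range.

### The arm

A 6-joint arm with a two-finger parallel gripper is mounted at the origin on the work surface. World frame = base frame: x ahead of the robot, y to its left, z up, the work surface at z = 0. Lengths are in m, angles in rad, forces in N, time in s.
With the tool pointing down it reaches from about 0.25 to 0.775 m from the base axis. Payload 4 kg.
Tool frame: the origin (TCP) lies at the very end of the fingers, on their centre line; the grasp point (between the pads) lies 19 mm behind it; z points along the fingers, y is the line along which they close (so a half turn about z gives the same grasp; the last joint's range is limited). The gripper opens to 94 mm and grips with 3 to 60 N. Pads are 16 mm wide; open, the fingers measure 119 mm over their backs; the gripper's body (75 mm by 177 mm) begins 78 mm behind the grasp point.
Start: joints at [1.139, 0.087, 1.371, -0, 1.684, -0.103], TCP at [0.178, 0.521, 0.206] pointing down, gripper open.
Joint ranges: [-3.1, 3.1], [-0.76, 2.03], [0.27, 2.55], [-1.08, 4.22], [0.17, 2.65], [-2.57, 2.57]. Speed limits (rad/s): [2.79, 2.79, 3.14, 3.14, 3.14, 3.14].

### API

Orientations are given as [roll, pitch, yaw] about the fixed x, y, z axes, in that order (R = Rz(yaw) Ry(pitch) Rx(roll)).
In Python, from bench import robot gives the robot as it stands. The module is installed in compiled form; this text tells all that it offers.
- The arm moves only by the tool move_arm, never from a script. Its argument "deltas" is one flat list of numbers, 7 for each row, row after row: the turn, a rotation vector about the tool's x, y, z in rad, then the shift along the tool's x, y, z in cm, then the closure, from -1 (fully open) to 1 (shut). A call has 1 to 8 rows; each row is the pose to reach, as a shift and turn from the pose commanded when the call began, along the tool's axes at that moment; what a row does not reach only later rows make up. A row lasts 1/10 s, in which the tool goes at most 50 mm and 8.59 degrees, less where a joint would pass 70% of its speed; a pose out of reach is approached as far as the arm can. A call with a gripper value outside its range is refused whole. The fingers move at their own pace and stop on an object; the grip force is fixed at half the most. Time passes only in rows, so rows that repeat a pose let the fingers close. It gives the time, the measured TCP pose, the force, the opening and the grip force at its end, in the units of the state.
- robot.get_obs(): the state, without advancing time (a new reading comes with each control period).
- robot.snapshot(name): name is "scene" or "top" or "wrist"; returns a dict with "image" (384x512x3 uint8, red, green, blue), "depth" (384x512 float32, m along the optical axis (not along the pixel's ray), 0 where there is no reading), "fov_y" (degrees; the focal length in pixels is half the picture's height over the tangent of half this angle, whatever the lens; pixels are square), "cx", "cy" (the principal point, pixels), "D" ([k1, k2, p1, p2, k3] as OpenCV has them; the pictures are not rectified), "origin" and "orientation" of the camera in the world; the wrist camera has in their place "T_tool_cam" (4x4, takes a point from camera to tool coordinates, whose origin is the TCP and whose axes are the flange's). Camera axes: x right, y up, looking along -z (the intrinsics and any distortion apply to the point x, -y, -z); pixel columns grow to the right and rows downward; lengths in m; the calibration is good to about 2 mm. A picture is of the moment at which its call begins: read the wrist's pose just before it.
- robot.close_job(): hands the job in; it is judged then, once.
The state is a dict: "time": time; "joint_positions": joint angles; "qvel": joint speeds; "joint_torque": joint torques, N m; "tool_pos": TCP position; "ee_rot": TCP orientation; "wrist_force": force on the tool from outside, world axes, zero at the start; "wrist_torque": the same for the moment, N m; "width": finger opening in m; "finger_force": force on a finger pad.
Only numpy, scipy, OpenCV 4.12 (cv2) and the standard library are available. Lean on these libraries where they do the work, as an engineer would, in place of code of your own. Each camera call takes 0.05 s, during which the arm holds its last target. There are 200 camera calls.

## Working session

There is one attempt and no reset: what is moved stays moved. The work goes in short steps, Python scripts to look and compute and a tool call to move; the robot and the scene stay as the last step left them, time stands still between calls to the robot, and variables do not carry over. Pictures are saved under pics/ and viewed, at most 10 in all, crops included, and the job is handed in when it is done.

Besides the shell and the picture viewer there is one more tool, called after ">>>" as name(argument=value, ...) on one line, values as JSON. move_arm: Moves the arm, as the interface text tells. Its arguments: {"type":"object","properties":{"deltas":{"type":"array","items":{"type":"number"}}},"required":["deltas"]}

```bash
mkdir -p pics; cat > h.py <<'E'
import numpy as np, cv2
from scipy.spatial.transform import Rotation as R
from bench import robot
def snap(n,f):
    s=robot.snapshot(n); cv2.imwrite('pics/'+f,s['image'][:,:,::-1]); np.save('pics/'+f[:-4],s,allow_pickle=True); return s
def load(f): return np.load('pics/'+f+'.npy',allow_pickle=True).item()
def ray(s,uv,z):
    f=192/np.tan(np.radians(s['fov_y'])/2)
    K=np.array([[f,0,s['cx']],[0,f,s['cy']],[0,0,1]])
    p=cv2.undistortPoints(np.array(uv,float).reshape(-1,1,2),K,np.array(s['D'],float)).reshape(-1,2)
    d=np.c_[p[:,0],-p[:,1],-np.ones(len(p))]
    o=np.array(s['orientation'],float); M=o if o.shape==(3,3) else (R.from_euler('xyz',o).as_matrix() if o.size==3 else None)
    w=d@M.T; O=np.array(s['origin']); return O+w*((z-O[2])/w[:,2])[:,None]
E
python3 - <<'E'
from h import *
print(robot.get_obs())
for n in('top','scene'):
    s=snap(n,n+'1.png'); print({k:v for k,v in s.items() if k not in('image','depth')})
E
```

```text
{'time': 0.0, 'joint_positions': array([ 1.13891384e+00,  8.79652230e-02,  1.37222045e+00, -3.70257451e-05,
        1.68359065e+00, -1.03114300e-01]), 'qvel': array([-0.00095757, -0.00103074,  0.00177802, -0.00125137, -0.00035078,
        0.00124274]), 'joint_torque': array([-8.44038223e-04, -3.40204668e+01, -3.02415490e+01,  7.15673924e-02,
        3.34680732e-02, -1.52638754e-04]), 'tool_pos': array([0.17738064, 0.52004379, 0.20431574]), 'ee_rot': array([-3.13941679e+00, -1.88164917e-04,  2.81282013e+00]), 'wrist_force': array([-0.33773686, -0.46471324, -0.59579328]), 'wrist_torque': array([-0.01004435, -0.00194431, -0.05842705]), 'finger_force': 0.0, 'width': 0.09378585039093816}
{'fov_y': 51.15793891423333, 'cx': 257.4630659841777, 'cy': 186.88737359785662, 'D': array([-0.09217945,  0.        ,  0.        ,  0.        ,  0.        ]), 'origin': array([0.35203591, 0.06599713, 1.1195921 ]), 'orientation': array([ 0.15213703,  0.01406033, -1.58226691])}
{'fov_y': 55.65212363126575, 'cx': 255.40634527529494, 'cy': 184.78531431456923, 'D': array([-0.11222806,  0.        ,  0.        ,  0.        ,  0.        ]), 'origin': array([1.12585055, 0.51535758, 0.58412814]), 'orientation': array([0.93801629, 0.02134561, 2.20505545])}
```

View pics/top1.png

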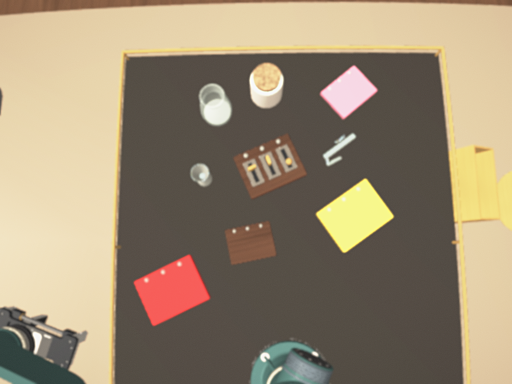

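View pics/scene1.png

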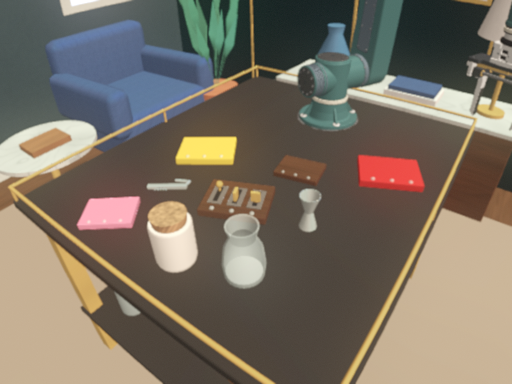

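The switch box is the brown one at about (270,165) in the top view and (237,200) in the scene view. The smaller brown box at (250,242) is a decoy. I'll enlarge both views of the switch box.

```bash
python3 - <<'E'
from h import *
a=load('top1')['image'][125:205,225:315]; b=load('scene1')['image'][170:225,190:285]
a=cv2.resize(a,None,fx=4.4,fy=4.4,interpolation=2);b=cv2.resize(b,None,fx=4.1,fy=4.1,interpolation=2)
c=np.zeros((360,800,3),np.uint8);c[:a.shape[0],:a.shape[1]]=a;c[:b.shape[0],400:400+b.shape[1]]=b
cv2.imwrite('pics/crop.png',c[:,:,::-1])
s=load('top1');im=s['image']
# brown mask: box outline
h=cv2.cvtColor(im,cv2.COLOR_RGB2HSV)
m=np.zeros(im.shape[:2],np.uint8); m[125:205,225:315]=(h[125:205,225:315,2]>62)*255
m=cv2.morphologyEx(m,cv2.MORPH_CLOSE,np.ones((5,5)))
n,l,st,c=cv2.connectedComponentsWithStats(m);print(st,c)
ct=max(cv2.findContours(m,0,1)[0],key=cv2.contourArea)
r=cv2.minAreaRect(ct);bp=cv2.boxPoints(r);print(r,bp);w=ray(s,bp,.022);print(w);print(np.linalg.norm(w-np.roll(w,1,0),axis=1),w.mean(0))
E
```

```text
[[     0      0    512    384 189408]
 [   225    125     90     80   7200]] [[254.96781551 192.5263558 ]
 [269.5        164.5       ]]
((269.5, 164.5), (79.0, 89.0), 90.0) [[225. 125.]
 [314. 125.]
 [314. 204.]
 [225. 204.]]
[[ 0.70001983  0.16988601  0.022     ]
 [ 0.69622113 -0.08320259  0.022     ]
 [ 0.47076664 -0.07546817  0.022     ]
 [ 0.47401389  0.16951194  0.022     ]]
[0.22600625 0.25311711 0.22558712 0.24500163] [0.58525537 0.0451818  0.022     ]
```

View pics/crop.png

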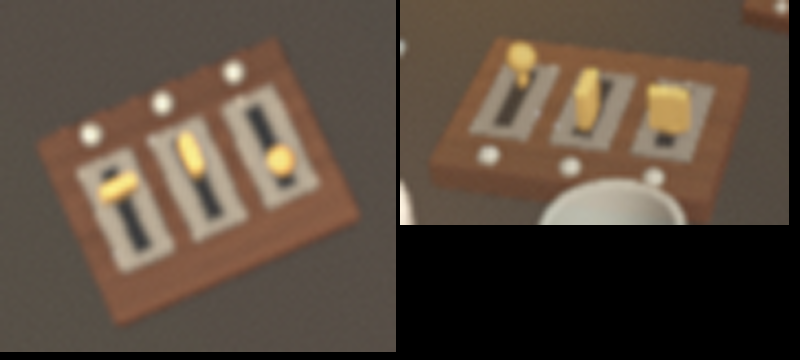

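The left switch is the crossbar (box y +50) at the on end. The fin is in the middle, on. The ball is on the right (y -50), off. The domes show at crop (91,134), (162,103) and (234,72).

```bash
cat > m.py <<'E'
from h import *
s=load('top1');im=s['image']
h=cv2.cvtColor(im,cv2.COLOR_RGB2HSV).astype(int)
roi=np.zeros(im.shape[:2],bool); roi[127:203,228:310]=1
def comps(m,a0):
    n,l,st,c=cv2.connectedComponentsWithStats((m&roi).astype(np.uint8)); return [(st[i,4],c[i],np.argwhere(l==i)[:,::-1]) for i in range(1,n) if st[i,4]>=a0]
dom=[c for a,c,_ in comps((h[...,2]>185)&(h[...,1]<70),3)]; print('domes',dom)
D=ray(s,dom,.025)[:,:2]; print(D)
wood=comps((h[...,1]>95)&(h[...,0]<14)&(h[...,2]>60),200)
for a,c,p in wood:
    r=cv2.minAreaRect(p.astype(np.int32)); w=ray(s,cv2.boxPoints(r),.022);print('wood',a,r,np.linalg.norm(w-np.roll(w,1,0),axis=1),w.mean(0))
D=D[np.argsort(-D[:,1])]
ey=D[0]-D[-1];print('span',np.linalg.norm(ey)); ey/=np.linalg.norm(ey); ex=np.array([ey[1],-ey[0]])
B=D.mean(0)-.054*ex; yaw=np.arctan2(ex[1],ex[0]); print('box',B,np.degrees(yaw),'ex',ex)
np.save('box.npy',[*B,yaw])
for a,c,p in comps((h[...,1]>120)&(h[...,2]>170)&(h[...,0]>14),5):
    for z in(.044,.05):
        q=ray(s,[c],z)[0,:2]-B; print('knob',a,c,z,q@ex,q@ey)
E
python3 m.py
python3 - <<'E'
from h import *
s=load('top1'); B=np.load('box.npy')
d=s['depth']; 
for u in [(270,165),(268,190),(290,145),(200,260)]: print(u,d[u[1],u[0]])
E
```

```text
domes [array([277.63636364, 140.90909091]), array([261.18181818, 147.81818182]), array([287.5, 150.5]), array([245.18181818, 155.18181818]), array([267. , 154.4]), array([280.88888889, 158.88888889]), array([245.14285714, 165.57142857]), array([265.76923077, 167.69230769]), array([286.33333333, 168.66666667]), array([250.82608696, 178.34782609]), array([257.75, 171.5 ]), array([261.66666667, 179.66666667])]
[[ 0.65008801  0.02122291]
 [ 0.63076505  0.06775915]
 [ 0.62198705 -0.00584248]
 [ 0.61025509  0.11279645]
 [ 0.61159157  0.05173602]
 [ 0.59819609  0.01317977]
 [ 0.58058538  0.11309673]
 [ 0.57373623  0.0557403 ]
 [ 0.57018076 -0.00136872]
 [ 0.54423087  0.09757845]
 [ 0.56327065  0.07816923]
 [ 0.54010622  0.06759299]]
wood 1520 ((269.76287841796875, 165.71649169921875), (46.40132141113281, 60.92076873779297), 66.03751373291016) [0.13112421 0.17242671 0.13235519 0.16936463] [0.58055343 0.04433001 0.022     ]
span 0.12593900985306797
box [0.54025078 0.03821957] 19.192546237504928 ex [0.94441915 0.32874379]
knob 11 [267.81818182 161.90909091] 0.044 0.04706451080334504 -0.0038378200531058154
knob 11 [267.81818182 161.90909091] 0.05 0.04586134167091854 -0.0033249158851317625
knob 21 [288.76190476 160.9047619 ] 0.044 0.030089442558169657 -0.058729402131431865
knob 21 [288.76190476 160.9047619 ] 0.05 0.028980965837329918 -0.05791029499521427
knob 13 [251.76923077 168.38461538] 0.044 0.04508951329442404 0.04358648080030054
knob 13 [251.76923077 168.38461538] 0.05 0.04389736133579006 0.04383483690574168
(270, 165) 1.1139572
(268, 190) 1.1124532
(290, 145) 1.1285347
(200, 260) 1.1031291
```

```bash
sed -i 's/>185)&(h\[...,1\]<70),3)\]/>185)\&(h[...,1]<70),3) if min(abs(c[0]-x) for x in (277.6,261.2,245.2))<.5 and c[1]<157]/' m.py; python3 m.py
python3 - <<'E'
from h import *
s=load('top1');M=R.from_euler('xyz',s['orientation']).as_matrix()
for u in [(270,190),(290,147),(200,260),(220,190)]:
    P=ray(s,[u],0)[0]; O=np.array(s['origin']); v=P-O; k=s['depth'][u[1],u[0]]/-(M.T@v)[2]; print(u,O+k*v)
E
```

```text
domes [array([277.63636364, 140.90909091]), array([261.18181818, 147.81818182]), array([245.18181818, 155.18181818])]
[[0.65008801 0.02122291]
 [0.63076505 0.06775915]
 [0.61025509 0.11279645]]
wood 1520 ((269.76287841796875, 165.71649169921875), (46.40132141113281, 60.92076873779297), 66.03751373291016) [0.13112421 0.17242671 0.13235519 0.16936463] [0.58055343 0.04433001 0.022     ]
span 0.09986177591877776
box [0.58085123 0.04571996] 23.508209320846476 ex [0.91700293 0.39888046]
knob 11 [267.81818182 161.90909091] 0.044 0.006419776411379256 0.001948242950696258
knob 11 [267.81818182 161.90909091] 0.05 0.005258615464938903 0.0025502329034453306
knob 21 [288.76190476 160.9047619 ] 0.044 -0.014637825097370494 -0.05151030307974369
knob 21 [288.76190476 160.9047619 ] 0.05 -0.015681519943510296 -0.050610104096525305
knob 13 [251.76923077 168.38461538] 0.044 0.008019120378112757 0.04938669808438201
knob 13 [251.76923077 168.38461538] 0.05 0.006849037774629271 0.049724061017452637
(270, 190) [0.51160999 0.04490461 0.02004723]
(290, 147) [ 0.6336112  -0.01355966  0.01861075]
(200, 260) [0.32147114 0.24093301 0.00092264]
(220, 190) [ 5.16431203e-01  1.85779859e-01 -6.16730227e-05]
```

```bash
cat > go.py <<'E'
import sys
from h import *
B=np.load('box.npy'); o=robot.get_obs()
T=R.from_euler('xyz',o['ee_rot']); p=np.array(o['tool_pos']); c,s=np.cos(B[2]),np.sin(B[2])
q=np.array([[c,s],[-s,c]])@(p[:2]-B[:2]); print('now box xy mm',q*1e3,'z',p[2]*1e3,'t',o['time'],'F',o['wrist_force'],'w',o['width'])
G=R.from_euler('xyz',[np.pi,0,B[2]+np.pi])
print('turn',(T.inv()*G).as_rotvec().round(4))
for a in sys.argv[1:]:
    x,y,z=map(float,a.split(','));t=np.array([*(B[:2]+np.array([[c,-s],[s,c]])@[x/1e3,y/1e3]),z/1e3]); print(a,'cm',(T.inv().apply(t-p)*100).round(2))
E
python3 go.py -48,-50,130
```

```text
now box xy mm [-180.7262947   595.93021841] z 204.45568929142428 t 0.1 F [0.12466054 0.22602218 0.10428613] w 0.09388467075571472
turn [-0.0017 -0.0009 -0.7391]
-48,-50,130 cm [-53.32 -38.78   7.51]
```

>>> move_arm(deltas=[0, 0, -0.74, -53.3, -38.8, 2, 1, 0, 0, -0.74, -53.3, -38.8, 2, 1, 0, 0, -0.74, -53.3, -38.8, 2, 1, 0, 0, -0.74, -53.3, -38.8, 2, 1, 0, 0, -0.74, -53.3, -38.8, 2, 1, 0, 0, -0.74, -53.3, -38.8, 2, 1, 0, 0, -0.74, -53.3, -38.8, 2, 1, 0, 0, -0.74, -53.3, -38.8, 2, 1])

```text
time: 0.9
tool_pos: [0.3935, 0.2136, 0.1939]
ee_rot: [3.141, -0.0, -2.73]
wrist_force: [0.9, -0.5, -0.3]
width: 0.0334
finger_force: 0.0
```

```bash
python3 go.py -48,-50,130
```

```text
now box xy mm [-104.83593992  228.63284197] z 193.87123870136494 t 0.9 F [ 0.92213204 -0.52461142 -0.33639802] w 0.03343527447673944
turn [ 0.0002 -0.0001  0.0013]
-48,-50,130 cm [ -5.65 -27.87   6.38]
```

>>> move_arm(deltas=[0, 0, 0, -5.6, -27.9, 3, 1, 0, 0, 0, -5.6, -27.9, 3, 1, 0, 0, 0, -5.6, -27.9, 3, 1, 0, 0, 0, -5.6, -27.9, 3, 1, 0, 0, 0, -5.6, -27.9, 3, 1, 0, 0, 0, -5.6, -27.9, 3, 1, 0, 0, 0, -5.6, -27.9, 3, 1, 0, 0, 0, -5.6, -27.9, 3, 1])

```text
time: 1.7
tool_pos: [0.5555, -0.0183, 0.1632]
ee_rot: [3.14, -0.002, -2.732]
wrist_force: [-0.6, -0.9, 0.4]
width: 0.0003
finger_force: 0.0
```

```bash
python3 go.py -48,-50,36 
```

```text
now box xy mm [-48.79680012 -48.58388117] z 163.2152121246897 t 1.7 F [-0.62380478 -0.85293876  0.44656575] w 0.0003012682095339409
turn [ 0.0019 -0.0017 -0.0006]
-48,-50,36 cm [-0.1  -0.17 12.72]
```

>>> move_arm(deltas=[0, 0, 0, 0, -0.1, 4, 1, 0, 0, 0, 0, -0.1, 8, 1, 0, 0, 0, 0, -0.1, 10.5, 1, 0, 0, 0, 0, -0.1, 12, 1, 0, 0, 0, 0, -0.1, 12.6, 1, 0, 0, 0, 0, -0.1, 12.6, 1, 0, 0, 0, 0, -0.1, 12.6, 1])

```text
time: 2.4
tool_pos: [0.5575, -0.0187, 0.0401]
ee_rot: [-3.14, 0.003, -2.73]
wrist_force: [-0.1, -0.0, 0.1]
width: 0.0002
finger_force: 0.0
```

```bash
python3 go.py -5,-50,37; python3 -c "
from h import *
s=snap('scene','scene2.png'); cv2.imwrite('pics/s2.png',cv2.resize(s['image'][120:240,150:310],None,fx=4,fy=4,interpolation=2)[:,:,::-1])"
```

```text
now box xy mm [-47.09147144 -49.77993821] z 40.11773699841112 t 2.4 F [-0.08400422 -0.04901654  0.07110311] w 0.0001691650466069615
turn [-0.0016  0.0028  0.0014]
-5,-50,37 cm [-4.21 -0.03  0.32]
```

View pics/s2.png

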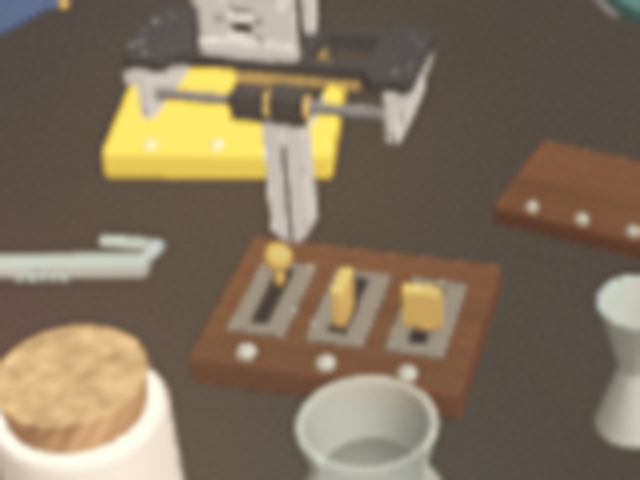

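The closed fingers, with tips at about (292,232), stand behind the ball at (278,255). They are clear of the fin, so I'll push the ball.

>>> move_arm(deltas=[0, 0, 0, -0.8, 0, 0.2, 1, 0, 0, 0, -1.6, 0, 0.2, 1, 0, 0, 0, -2.2, 0, 0.2, 1, 0, 0, 0, -2.8, 0, 0.2, 1, 0, 0, 0, -3.3, 0, 0.2, 1, 0, 0, 0, -3.8, 0, 0.2, 1, 0, 0, 0, -4.1, 0, 0.2, 1, 0, 0, 0, -4.1, 0, 0.2, 1])

```text
time: 3.25
tool_pos: [0.5944, -0.0022, 0.0362]
ee_rot: [3.141, 0.001, -2.73]
wrist_force: [-0.3, 0.3, -0.1]
width: 0.0003
finger_force: 0.0
```

```bash
python3 go.py -5,-50,37; python3 -c "
from h import *
s=snap('scene','scene3.png'); cv2.imwrite('pics/s3.png',cv2.resize(s['image'][120:240,150:310],None,fx=4,fy=4,interpolation=2)[:,:,::-1])"
```

```text
now box xy mm [ -6.68617711 -49.37979439] z 36.18597574240809 t 3.25 F [-0.32441122  0.30772782 -0.1456165 ] w 0.0003162215716354599
turn [0.0002 0.0007 0.0011]
-5,-50,37 cm [-0.17 -0.06 -0.08]
```

View pics/s3.png

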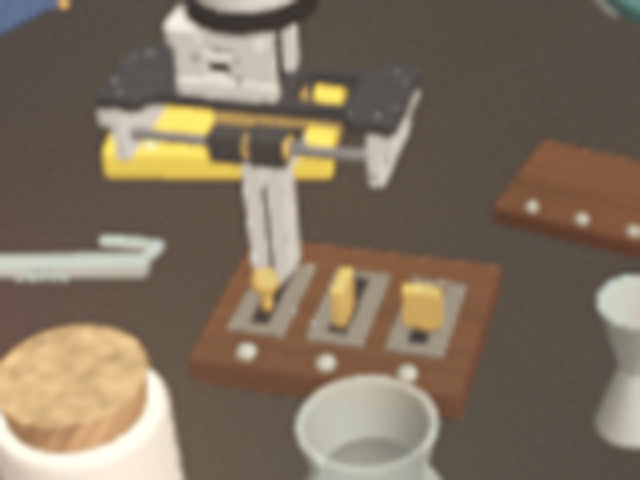

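The ball has moved towards on, now at (265,283) with slot still visible ahead. I'll nudge it a few mm further and watch the force.

>>> move_arm(deltas=[0, 0, 0, -0.15, 0, 0, 1, 0, 0, 0, -0.3, 0, 0, 1, 0, 0, 0, -0.4, 0, 0, 1, 0, 0, 0, -0.4, 0, 0, 1])

```text
time: 3.7
tool_pos: [0.5974, -0.0008, 0.0361]
ee_rot: [3.141, -0.0, -2.73]
wrist_force: [-0.8, 0.4, 0.2]
width: 0.0005
finger_force: 0.6
```

```bash
python3 go.py -5,-50,37; python3 -c "
from h import *
for n in('scene3','now'):
    s=load(n) if n!='now' else snap('scene','scene4.png')
    h=cv2.cvtColor(s['image'],cv2.COLOR_RGB2HSV).astype(int); m=((h[...,1]>110)&(h[...,2]>150)&(h[...,0]>12)&(h[...,0]<32)); r=np.zeros_like(m); r[182:212,205:265]=1
    N,l,st,c=cv2.connectedComponentsWithStats((m&r).astype(np.uint8)); print(st[1:,4],c[1:].round(1).tolist())
s=load('scene4')
B=np.load('box.npy');f=192/np.tan(np.radians(s['fov_y'])/2);M=R.from_euler('xyz',s['orientation']).as_matrix()
for X in (7,12,15):
    p=np.r_[B[:2],0]+R.from_euler('z',B[2]).apply([X/1e3,-.05,.044]); d=M.T@(p-s['origin']);q=cv2.projectPoints(np.array([[d[0],-d[1],-d[2]]]),np.zeros(3),np.zeros(3),np.array([[f,0,s['cx']],[0,f,s['cy']],[0,0,1.]]),s['D'])[0]; print(X,q)
"
```

```text
now box xy mm [ -3.3757615  -49.26151268] z 36.1105158816426 t 3.7 F [-0.76786902  0.3664807   0.17760432] w 0.0004594868798755701
turn [ 0.0004 -0.0003  0.0009]
-5,-50,37 cm [ 0.16 -0.07 -0.09]
[ 75  43 101] [[235.4, 193.7], [215.5, 191.6], [254.6, 196.0]]
[ 75  41 101] [[235.4, 193.7], [215.3, 192.3], [254.6, 196.0]]
7 [[[217.52983882 189.02655118]]]
12 [[[216.91779707 190.21809501]]]
15 [[[216.54809133 190.93795405]]]
```

The ball stands at about x = +13.6 mm. I'll back off, lift, and cross over to the far side of the crossbar.

>>> move_arm(deltas=[0, 0, 0, 1, 0, 0, 1, 0, 0, 0, 2, 0, -1, 1, 0, 0, 0, 2, 0, -6, 1, 0, 0, 0, -1, 4, -8, 1, 0, 0, 0, -3.9, 8, -8, 1, 0, 0, 0, -3.9, 9.9, -8, 1, 0, 0, 0, -3.9, 9.9, -8, 1, 0, 0, 0, -3.9, 9.9, -8, 1])

```text
time: 4.55
tool_pos: [0.5936, 0.105, 0.117]
ee_rot: [-3.141, 0.001, -2.73]
wrist_force: [-0.4, -0.6, -0.4]
width: 0.0008
finger_force: 0.0
```

```bash
python3 go.py 36,50,37
```

```text
now box xy mm [35.29598414 49.30632985] z 116.98507176010689 t 4.55 F [-0.36443834 -0.56863629 -0.43105429] w 0.0008045713224773764
turn [-0.001   0.0008  0.0015]
36,50,37 cm [-0.06  0.08  8.  ]
```

>>> move_arm(deltas=[0, 0, 0, -0.1, 0, 3, 1, 0, 0, 0, -0.1, 0, 5, 1, 0, 0, 0, -0.1, 0, 6.5, 1, 0, 0, 0, -0.1, 0, 7.5, 1, 0, 0, 0, -0.1, 0, 8, 1, 0, 0, 0, -0.1, 0, 8, 1, 0, 0, 0, -0.1, 0, 8, 1])

```text
time: 5.25
tool_pos: [0.5954, 0.1057, 0.0372]
ee_rot: [-3.141, 0.002, -2.731]
wrist_force: [-0.6, -0.0, 0.2]
width: 0.0006
finger_force: 0.0
```

```bash
python3 go.py 0,50,37; python3 -c "
from h import *
s=snap('scene','scene5.png'); cv2.imwrite('pics/s5.png',cv2.resize(s['image'][120:240,150:310],None,fx=4,fy=4,interpolation=2)[:,:,::-1])"
```

```text
now box xy mm [37.25823222 49.21272542] z 37.236975855226746 t 5.25 F [-0.62655777 -0.00971559  0.1579487 ] w 0.0005611539355292271
turn [-0.0005  0.0017  0.0007]
0,50,37 cm [3.73 0.08 0.02]
```

View pics/s5.png

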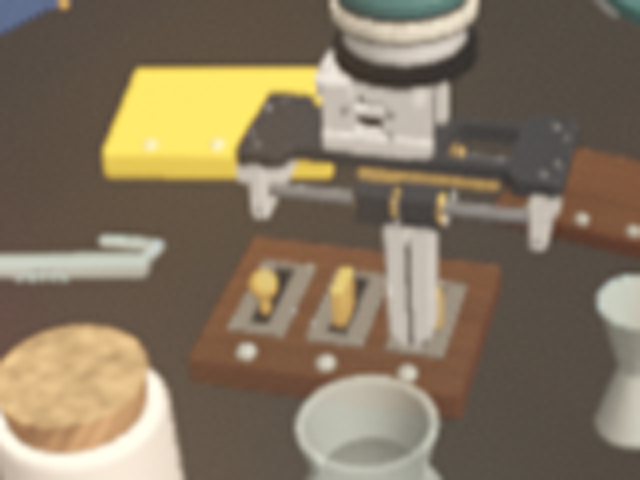

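The fingers, with tips at about (412,340), stand on the dome side of the crossbar. The ball at (264,285) is on. Now I'll push the crossbar towards off.

>>> move_arm(deltas=[0, 0, 0, 0.7, 0, 0, 1, 0, 0, 0, 1.4, 0, 0, 1, 0, 0, 0, 2, 0, 0, 1, 0, 0, 0, 2.6, 0, 0, 1, 0, 0, 0, 3.2, 0, 0, 1, 0, 0, 0, 3.7, 0, 0, 1, 0, 0, 0, 3.8, 0, 0, 1, 0, 0, 0, 3.8, 0, 0, 1])

```text
time: 6.1
tool_pos: [0.5601, 0.0907, 0.0366]
ee_rot: [-3.142, 0.001, -2.73]
wrist_force: [2.2, 0.9, 1.2]
width: 0.0006
finger_force: 1.1
```

```bash
python3 go.py -1,50,37
```

```text
now box xy mm [-1.10730626 49.52925593] z 36.59180599927222 t 6.1 F [2.22308821 0.90624527 1.22981184] w 0.0005544957067757812
turn [-0.      0.0011  0.0008]
-1,50,37 cm [-0.01  0.05 -0.04]
```

Contact was felt and the crossbar should be near -13. I'll retract and lift clear to check.

>>> move_arm(deltas=[0, 0, 0, -1, 0, 0, 1, 0, 0, 0, -1.5, 0, -1, 1, 0, 0, 0, -1.5, 0, -6, 1, 0, 0, 0, -1.5, 4, -10, 1, 0, 0, 0, -1.5, 9, -13, 1, 0, 0, 0, -1.5, 14, -15, 1, 0, 0, 0, -1.5, 16, -15, 1, 0, 0, 0, -1.5, 16, -15, 1])

```text
time: 6.9
tool_pos: [0.5087, 0.2475, 0.189]
ee_rot: [3.14, 0.003, -2.724]
wrist_force: [0.2, -0.6, -0.5]
width: 0.0005
finger_force: 0.0
```

```bash
python3 - <<'E'
from h import *
s=snap('top','top6.png'); t=snap('scene','scene6.png')
a=cv2.resize(s['image'][125:205,225:315],None,fx=4.4,fy=4.4,interpolation=2);b=cv2.resize(t['image'][170:225,190:285],None,fx=4.1,fy=4.1,interpolation=2)
c=np.zeros((360,800,3),np.uint8);c[:a.shape[0],:a.shape[1]]=a;c[:b.shape[0],400:400+b.shape[1]]=b
cv2.imwrite('pics/c6.png',c[:,:,::-1])
E
sed 's/top1/top6/;s/np.save.*//' m.py > m6.py; python3 m6.py|grep -E 'knob|box'; python3 go.py
```

```text
box [0.58085123 0.04571996] 23.508209320846476 ex [0.91700293 0.39888046]
knob 14 [284.78571429 152.07142857] 0.044 0.012397710642149309 -0.05200614683085733
knob 14 [284.78571429 152.07142857] 0.05 0.011203202848412488 -0.05110318187109704
knob 11 [267.81818182 161.90909091] 0.044 0.006419776411379256 0.001948242950696258
knob 11 [267.81818182 161.90909091] 0.05 0.005258615464938903 0.0025502329034453306
knob 11 [255.72727273 176.81818182] 0.044 -0.01780802068466774 0.04909667941770411
knob 11 [255.72727273 176.81818182] 0.05 -0.018834031156227865 0.049435660168538766
now box xy mm [ 13.58626465 210.00840254] z 186.50263316553895 t 7.0 F [-0.10802771 -0.580976    0.44466926] w 0.000776802109048397
turn [-0.001  -0.0003  0.0028]
```

View pics/c6.png

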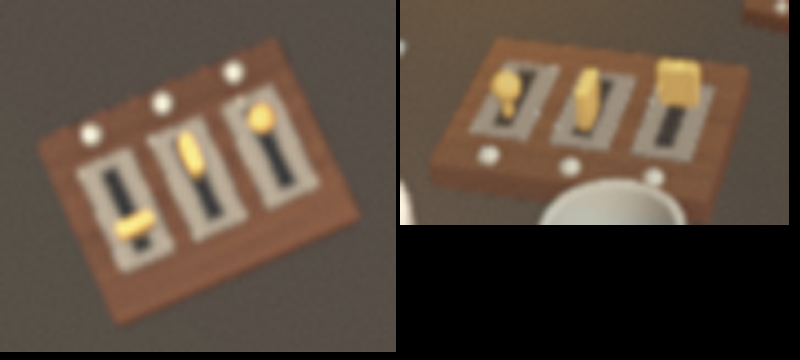

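The ball at (262,118) and the fin are at the on end, and the crossbar at (135,224) is off. The fin has not moved and the arm is clear. I'll hand in.

```bash
python3 -c "
from h import *
print(robot.close_job())"
```

```text
the job is handed in; nothing more can be done
None
```

I handed the job in with the ball on, the crossbar off and the fin untouched and still on; the final pictures show all three at their proper ends, though no verdict came back.

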